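Line up the condiments by height in the hob-side rack

ROBOT

A 6-joint arm with a two-finger parallel gripper is mounted at the origin on a cart in front of the work surface, level with it; the furniture and walls round the work are solid. World frame = base frame: x ahead of the robot, y to its left, z up, the work surface at z = 0. Lengths are in mm, angles in rad, forces in N, time in s.
With the tool pointing down it reaches from about 250 to 850 mm from the base axis. Payload 12.5 kg.
Tool frame: the origin (TCP) lies midway between the tips of the shut fingers; the grasp point (between the pads) lies 19 mm behind it; z points along the fingers, x is the direction in which the jaws open and shut, and the axes are right-handed (so a half turn about z gives the same grasp; the last joint's range is limited). The gripper opens to 93 mm and grips with 3 to 60 N. Pads are 15 mm wide; open, the fingers measure 128 mm over their backs; the gripper's body (75 mm by 188 mm) begins 65 mm behind the grasp point.
Start: joints at [-1.317, 0.351, 1.652, -0, 1.139, -0.085], TCP at [182.814, -518.713, 218.633] pointing down, gripper open.
Joint ranges: [-2.75, 2.75], [-0.79, 2.1], [0.01, 2.65], [-1.57, 4.71], [0.07, 3.14], [-2.87, 2.87]. Speed limits (rad/s): [2.22, 2.22, 2.79, 3.14, 3.14, 3.14].

INTERFACE

Orientations are given as a unit quaternion [x, y, z, w].
In Python, from plant import * gives the robot as it stands.
- The arm moves only by the tool carry_out, never from a script. Its argument "plan" is a list of rows, each a list of 6 numbers: the shift along the tool's x, y, z in mm, then the turn, a rotation vector about the tool's x, y, z in degrees. A call has 1 to 5 rows; each row shifts and turns the pose as measured when the row begins, along the tool's axes as they then stand; what a row does not reach is not made up. A row lasts 1/10 s, in which the tool goes at most 50 mm and 8.59 degrees, less where a joint would pass 70% of its speed; a pose out of reach is approached as far as the arm can. A call with a gripper value outside its range is refused whole. "fingers" is the finger opening in mm, from 0 to 93, set as the call begins (left out, the last holds). The fingers move at their own pace and stop on an object; "squeeze" is the grip in N (left out, the last holds). Time passes only in rows, so rows that do not move let the fingers close. It gives the time, the measured TCP pose, the force and the opening at its end, in the units of the state.
- get_state(): the state, without advancing time (a new reading comes with each control period).
- camera(name): name is "side" or "top"; returns a dict with "img" (480x640x3 uint8, red, green, blue), "depth" (480x640 float32, mm along the optical axis (not along the pixel's ray), 0 where there is no reading), "fovy" (degrees; the focal length in pixels is half the picture's height over the tangent of half this angle, whatever the lens; pixels are square), "cx", "cy" (the principal point, pixels), "rvec" (rotation vector, rad) and "tvec" (3), from world to camera coordinates, as OpenCV has them. Camera axes: x right, y down, z forward; pixel columns grow to the right and rows downward; lengths in mm; the calibration is good to about 2 mm. A picture is of the moment at which its call begins.
- sign_off(): hands the job in, once; it reports no verdict.
The state is a dict: "time_s": time; "q": joint angles; "qd": joint speeds; "joint_torque": joint torques, N m; "tool_pos": TCP position; "eef_rot": TCP orientation; "ft_force": force on the tool from outside, world axes, zero at the start; "torque": the same for the moment, N m; "grip_width": finger opening in mm.
Only numpy, scipy, OpenCV 4.12 (cv2) and the standard library are available. Lean on these libraries where they do the work, as an engineer would, in place of code of your own. Each camera call takes 0.05 s, during which the arm holds its last target. There are 200 camera calls.

TASK

Line up the four condiments (salt pot, spice jar, pepper mill and dark sauce bottle) in the wooden rack in order of height, one upright in each well, so that the row rises from the garlic bulb: the shortest next to the garlic, the tallest in the well at the other end. The garlic stays in its well at one end of the rack; the spice jar is in the rack already but in the wrong well. Do not knock any of the condiments over, and leave the garlic and the little tea box where they are.

Things in the scene. Friction and masses are not known exactly. Their poses are not given: they have to be found in the camera images.
- rack: low hardwood rack fixed on the worktop, 93 mm (x) by 393 mm (y) by 25 mm high, a small steel bail 45 mm high at each end. Origin: centre of its underside; y runs along the row, x across it. Five round wells, 70 mm in diameter and 12 mm deep, with their centres at x = 0 and y = -150, -75, 0, 75 and 150 mm; their flat floors are 12 mm above the worktop, their rims 24 mm, chamfered by 3 mm.
- garlic_center (a point): garlic bulb, about 50 mm wide and 51 mm high, loose, sitting in the well at one end of the rack (either end): it marks the low end of the row and stays. Point: 25 mm above its underside, on its axis
- salt_pot_center (a point): salt pot, the shortest: cream stoneware with a blue band and a flat bamboo lid with a small knob; round, 52 mm in diameter up to 58 mm above its foot (grip it there), the knob 17 mm wide above that, 70 mm high in all. It stands loose on the worktop. Point: half-way up, 35 mm above its underside, on its axis, z up
- spice_jar_center (a point): spice jar with a cream label with red bands and a green cap; round, 44 mm in diameter, the cap 45 mm in diameter and the top 20 mm (grip it there), 106 mm high. It stands loose in the end well of the rack opposite the garlic. Point: half-way up, 53 mm above its underside, on its axis, z up
- pepper_mill_center (a point): brown wooden pepper mill; round, waisted, 58 mm in diameter at the foot, head 50 mm in diameter from 109 to 139 mm above the foot (grip it there; the head does not turn), a 12 mm metal knob above that, 150 mm high in all. It stands loose on the worktop. Point: half-way up, 75 mm above its underside, on its axis, z up
- sauce_bottle_center (a point): dark brown sauce bottle with a cream label and a red cap, the tallest of the four; round, 50 mm in diameter up to 105 mm above its foot, neck 27 mm and cap 29 mm in diameter from 148 mm to the top (grip it there), 190 mm high. It stands loose on the worktop. Point: half-way up, 95 mm above its underside, on its axis, z up
- tea_box_center (a point): small dark tea box, 48 x 77 mm, 61 mm high, standing loose near the front edge of the worktop, not to be moved. Point: at its centre, 30 mm up. (Fixed round the work: the hob plate, 15 mm high, to the right; a utensil crock and bottles at the back, x > 0.73 m; a tall fridge to the left, x > 0.26 m and y > 0.48 m)
Things that resemble listed ones, but are neither listed nor needed, are in the scene too. What is shaped like the part that bears salt_pot_center but purple or turquoise is not meant.

How it is judged:
By the outcome, as a careful person would: the job done as asked, in the order asked, and still so for the second after the job is handed in, with the robot touching nothing.
It also fails if it takes over 112 s, if anything falls off the work surface, if the arm or the gripper's body presses on something with over 40 N, if the wrist force passes 120 N, or if a joint passes its speed limit or range.

## Working session

There is one attempt and no reset: what is moved stays moved. The work goes in short steps, Python scripts to look and compute and a tool call to move; the robot and the scene stay as the last step left them, time stands still between calls to the robot, and variables do not carry over. Pictures are saved under pics/ and viewed, about 12 in all and at most 16, crops included, and the job is handed in when it is done.

Besides the shell and the picture viewer there is one more tool, called after "Emit:" by a JSON object that holds its "name" and its "arguments", one argument or row to a line. carry_out: Moves the arm, as the interface text tells. Its arguments: {"type":"object","properties":{"plan":{"type":"array"},"fingers":{"type":"number"},"squeeze":{"type":"number"}},"required":["plan"]}

```bash
ls; mkdir -p pics; cat > h.py <<'E'
from plant import *
import numpy as np, cv2
def cam(n):
    c=camera(n); c['f']=240/np.tan(np.radians(c['fovy'])/2)
    c['R']=cv2.Rodrigues(np.array(c['rvec'],float))[0]; c['t']=np.array(c['tvec'],float); return c
def world(c):
    v,u=np.mgrid[0:480,0:640]; d=c['depth']
    P=np.stack([(u-c['cx'])/c['f']*d,(v-c['cy'])/c['f']*d,d],-1)
    W=(P-c['t'])@c['R']; W[d==0]=np.nan; return W
def save(c,n): cv2.imwrite('pics/'+n,c['img'][:,:,::-1])
E
python3 - <<'E'
from h import *
s=get_state(); print(s)
for n in('top','side'):
    c=cam(n); save(c,n+'0.png'); print(n,c['f'],c['cx'],c['cy'],-c['R'].T@c['t'],c['R'][2])
    np.savez('%s0.npz'%n,img=c['img'],W=world(c))
E
```

```text
pics
{'time_s': 0.0, 'q': array([-1.31660348e+00,  3.51207743e-01,  1.65242857e+00,  2.28782135e-05,
        1.13907067e+00, -8.45940732e-02]), 'qd': array([-3.75439223e-04,  1.36095519e-03,  5.97972219e-05,  1.07188493e-03,
       -4.09340112e-05, -4.56339239e-04]), 'joint_torque': array([ 7.82852021e-05, -4.97330296e+01, -2.85250854e+01,  6.99591427e-02,
        2.57278222e-02, -8.73135241e-05]), 'tool_pos': array([ 182.73614325, -518.39745982,  218.11532341]), 'eef_rot': array([ 8.16190466e-01, -5.77782669e-01, -4.19233112e-04, -3.67131744e-04]), 'ft_force': array([-0.63290892, -0.53546857, -0.32571322]), 'torque': array([ 0.05418055,  0.0004904 , -0.01695235]), 'grip_width': 92.94335762150008}
top 458.56919165321995 320.2623816345903 243.53239388573215 [ 464.04548665   -5.46337115 1128.19677129] [ 0.08966193 -0.02051872 -0.99576087]
side 562.9679846491492 316.4903747244415 239.4878563467417 [  454.08447913 -1180.70461149   620.17026521] [ 0.06587049  0.90576128 -0.41863778]
```

View pics/top0.png

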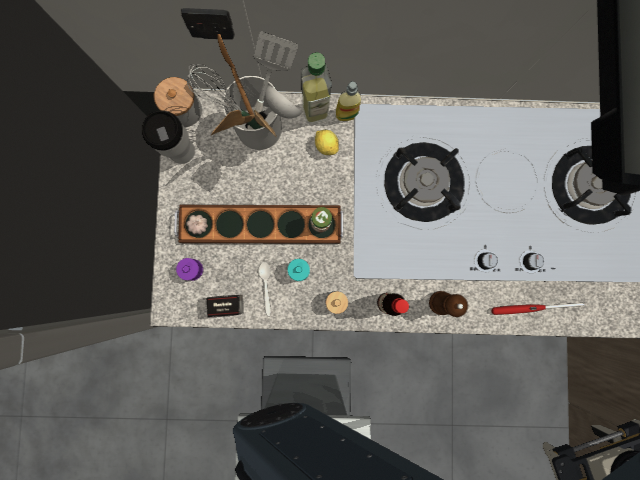

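View pics/side0.png

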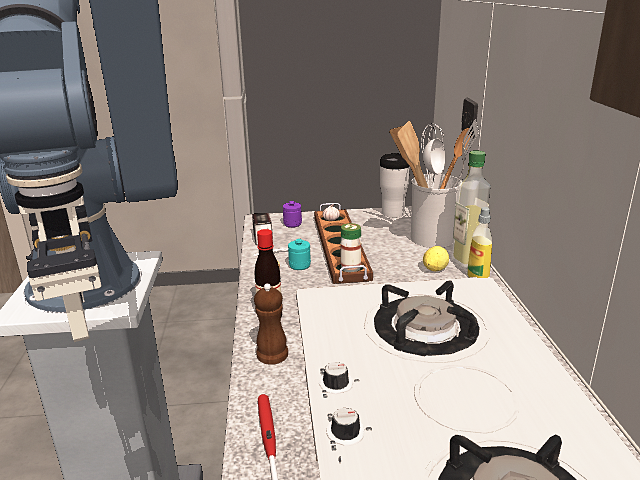

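The top view shows the garlic at (197,224) at the left (+y) end of the rack and the spice jar at (321,220) in the opposite end well. The salt pot is at (337,302), the sauce bottle at (395,303) and the mill at (450,304). The purple and turquoise pots are decoys. The side view confirms that everything is upright.

```bash
python3 - <<'E'
from h import *
d=np.load('top0.npz'); W=d['W']; img=d['img']; 
def box(n,u0,u1,v0,v1,zmin,zmax=400):
    w=W[v0:v1,u0:u1].reshape(-1,3); m=(w[:,2]>zmin)&(w[:,2]<zmax); w=w[m]
    if len(w)<3: print(n,len(w));return
    (cx,cy),r=cv2.minEnclosingCircle(w[:,:2].astype(np.float32))
    print(n,len(w),'med',np.median(w,0).round(1),'circ',round(cx,1),round(cy,1),round(r,1),'zmax',w[:,2].max().round(1))
box('salt lid',315,360,285,320,48,62);box('salt knob',315,360,285,320,64)
box('sauce top',372,415,285,322,182);box('mill head',425,475,285,325,125);box('mill knob',425,475,285,325,143)
box('spice cap',300,345,200,240,110);box('garlic',180,215,205,240,45)
box('tea',200,250,285,325,50);box('purp',170,210,255,285,50);box('turq',280,315,255,285,50)
box('counter',270,310,300,330,-20,20)
# rack top: brown mask
w=W[200:250,170:350].reshape(-1,3); m=(w[:,2]>18)&(w[:,2]<30); 
print('rack',m.sum(),cv2.minAreaRect(w[m][:,:2].astype(np.float32)))
hsv=cv2.cvtColor(img,cv2.COLOR_RGB2HSV)[200:250,170:350].reshape(-1,3)
m2=m&(hsv[:,1]>90)&(hsv[:,0]<20); r=cv2.minAreaRect(w[m2][:,:2].astype(np.float32)); print(r,np.median(w[m2],0))
# wells: floor points
for u,v in((230,223),(261,223),(291,223)):
    ww=W[v-20:v+20,u-17:u+17].reshape(-1,3); k=(ww[:,2]<17)&(ww[:,2]>6); print('well',k.sum(),ww[k].mean(0).round(1))
E
```

```text
salt lid 345 med [425.1 -68.2  58.4] circ 425.4 -69.1 25.8 zmax 61.9
salt knob 42 med [425.8 -69.3  70. ] circ 421.1 -80.2 18.9 zmax 75.4
sauce top 157 med [ 425.7 -193.1  190.4] circ 425.6 -194.3 14.5 zmax 194.8
mill head 386 med [ 428.3 -324.   134.9] circ 428.0 -327.1 24.4 zmax 152.1
mill knob 27 med [ 429.  -326.7  149.1] circ 430.1 -326.7 8.0 zmax 152.1
spice cap 323 med [614.7 -26.9 117.9] circ 615.0 -27.1 22.8 zmax 122.4
garlic 166 med [600.3 265.7  48.8] circ 600.5 267.1 19.6 zmax 64.0
tea 664 med [410.1 191.8  60.5] circ 410.1 192.4 42.7 zmax 67.5
purp 403 med [492.7 277.8  58.1] circ 493.0 279.6 26.4 zmax 73.2
turq 383 med [498.8  22.   58.4] circ 498.6 21.9 25.7 zmax 74.4
counter 1191 med [390.4  41.3   0.4] circ 390.4 41.4 59.0 zmax 8.4
rack 2952 ((608.1444702148438, 120.95542907714844), (91.7685317993164, 396.8876037597656), 1.7404305934906006)
((608.1791381835938, 119.8128662109375), (91.7685317993164, 390.3831481933594), 1.7404305934906006) [604.58583401 129.46955621  24.07947203]
well 631 [607.2 195.4  12.6]
well 626 [609.4 119.9  12.4]
well 624 [611.4  45.3  12.6]
```

Measurements agree with the sizes given. The well centres from the garlic end are (607,195), (609,120), (611,45) and (613.5,-30), and the row is yawed 1.6°. I'll first turn the tool so the jaws open across the row, which is about -72° about tool z.

Emit:
{"name": "carry_out", "arguments": {
  "plan": [
    [0,0,-10,0,0,-8.5],
    [0,0,-10,0,0,-8.5],
    [0,0,-10,0,0,-8.5],
    [0,0,-10,0,0,-8.5],
    [0,0,-10,0,0,-8.5]
  ],
  "fingers": 75,
  "squeeze": 20
}}

```text
time_s: 0.6
tool_pos: [182.4, -516.9, 266.7]
eef_rot: [0.972, -0.237, -0.002, -0.003]
ft_force: [-0.3, -0.6, 0.0]
grip_width: 75.1
```

Emit:
{"name": "carry_out", "arguments": {
  "plan": [
    [0,0,-5,0,0,-8.5],
    [0,0,0,0,0,-8.5],
    [0,0,0,0,0,-8.5],
    [0,0,0,0,0,-4]
  ]
}}

```text
time_s: 1.0
tool_pos: [182.3, -516.8, 272.4]
eef_rot: [1.0, 0.024, -0.001, -0.004]
ft_force: [-0.3, 0.2, 0.3]
grip_width: 74.8
```

```bash
cat >> h.py <<'E'
import sys
from scipy.spatial.transform import Rotation as Ro
T=dict(spice=(615,-27.1),mill=(429,-326.9),sauce=(425.6,-194),salt=(425.4,-69.1),w1=(607.2,195.3),w2=(609.3,120.2),w3=(611.4,45.2),w4=(613.5,-29.8))
def go(x,y,z):
    s=get_state(); R=Ro.from_quat(s['eef_rot']).as_matrix()
    Rt=Ro.from_euler('z',1.6,degrees=True).as_matrix()@np.diag([1,-1,-1])
    print('t',round(s['time_s'],2),'pos',s['tool_pos'].round(1),'F',s['ft_force'].round(1),'w',round(s['grip_width'],1),
     'shift',(R.T@(np.array([x,y,z])-s['tool_pos'])).round(1),'turn',np.degrees(Ro.from_matrix(R.T@Rt).as_rotvec()).round(1))
if __name__=='__main__': a=sys.argv; go(*T[a[1]],float(a[2]))
E
python3 h.py spice 200; python3 -c "from h import *;print(get_state()['q'])"
```

```text
t 1.0 pos [ 182.3 -516.8  272.4] F [-0.3  0.2  0.3] w 74.8 shift [ 455.3 -468.3   75.2] turn [-0.4  0.1  1.1]
[-1.31659106e+00  3.01108766e-01  1.58426243e+00  1.09896527e-05
  1.26399849e+00 -1.36365488e+00]
```

Emit:
{"name": "carry_out", "arguments": {
  "plan": [
    [32.5,-33.5,0,0,0,1],
    [32.5,-33.5,0,0,0,0],
    [32.5,-33.5,0,0,0,0],
    [32.5,-33.5,0,0,0,0],
    [32.5,-33.5,0,0,0,0]
  ]
}}

```text
time_s: 1.5
tool_pos: [340.2, -340.8, 271.4]
eef_rot: [1.0, 0.012, -0.002, -0.005]
ft_force: [0.4, -0.8, -0.5]
grip_width: 75.2
```

Emit:
{"name": "carry_out", "arguments": {
  "plan": [
    [32.5,-33.5,0,0,0,0],
    [32.5,-33.5,0,0,0,0],
    [32.5,-33.5,0,0,0,0],
    [32.5,-33.5,0,0,0,0],
    [32.5,-33.5,0,0,0,0]
  ]
}}

```text
time_s: 2.0
tool_pos: [503.2, -160.5, 272.0]
eef_rot: [1.0, 0.012, -0.002, -0.005]
ft_force: [0.8, -1.5, 0.5]
grip_width: 75.0
```

```bash
python3 h.py spice 200; python3 - <<'E'
import numpy as np
W=np.load('top0.npz')['W'].reshape(-1,3)
for lo,hi in((-100,20),(20,100),(100,160),(160,240),(240,330)):
    m=(W[:,1]>lo)&(W[:,1]<hi)&(W[:,2]>90)&(W[:,0]>640)&(W[:,0]<1000)
    print(lo,hi,W[m].min(0).round() if m.any() else 0, W[m,2].max() if m.any() else 0)
E
```

```text
t 2.0 pos [ 503.2 -160.5  272. ] F [ 0.8 -1.5  0.5] w 75.0 shift [ 115.2 -130.    72.9] turn [-0.6  0.2 -0.2]
-100 20 [ 864. -100.   90.] 388.3849963945429
20 100 [737.  20.  90.] 379.47035966012567
100 160 [768. 100.  90.] 375.2770296138099
160 240 [743. 160.  90.] 372.3016201718056
240 330 [745. 240.  90.] 367.7177841341565
```

Emit:
{"name": "carry_out", "arguments": {
  "plan": [
    [29,-32.5,0,-0.6,0.2,0],
    [29,-32.5,0,0,0,0],
    [29,-32.5,0,0,0,0],
    [28,-32.5,0,0,0,0],
    [0,0,30,0,0,0]
  ]
}}

```text
time_s: 2.5
tool_pos: [622.3, -16.8, 243.1]
eef_rot: [1.0, 0.014, 0.002, 0.0]
ft_force: [-0.5, -0.7, -0.6]
grip_width: 75.2
```

```bash
python3 h.py spice 89
```

```text
t 2.5 pos [622.3 -16.8 243.1] F [-0.5 -0.7 -0.6] w 75.2 shift [ -8.2   9.9 154.1] turn [ 0.  -0.2  0. ]
```

Emit:
{"name": "carry_out", "arguments": {
  "plan": [
    [-8,10,0,0,0,0],
    [0,0,30,0,0,0],
    [0,0,30,0,0,0],
    [0,0,0,0,0,0]
  ]
}}

```text
time_s: 2.9
tool_pos: [611.5, -29.2, 180.3]
eef_rot: [1.0, 0.015, -0.001, 0.0]
ft_force: [-0.4, 0.1, 0.2]
grip_width: 75.6
```

```bash
python3 h.py spice 89
```

```text
t 2.9 pos [611.5 -29.2 180.3] F [-0.4  0.1  0.2] w 75.6 shift [ 3.7 -2.  91.3] turn [0.  0.1 0.1]
```

Emit:
{"name": "carry_out", "arguments": {
  "plan": [
    [3,-2,30,0,0,0],
    [0,0,30,0,0,0],
    [0,0,25,0,0,0],
    [0,0,5,0,0,0],
    [0,0,0,0,0,0]
  ]
}}

```text
time_s: 3.4
tool_pos: [617.3, -32.4, 99.2]
eef_rot: [1.0, 0.013, 0.004, 0.001]
ft_force: [0.1, -0.0, 0.2]
grip_width: 74.7
```

```bash
python3 h.py spice 89
```

```text
t 3.4 pos [617.3 -32.4  99.2] F [ 0.1 -0.   0.2] w 74.7 shift [-2.2 -5.4 10.2] turn [ 0.1 -0.5 -0.2]
```

Emit:
{"name": "carry_out", "arguments": {
  "plan": [
    [-2,-5,6,0,-0.5,0],
    [0,0,3,0,0,0],
    [0,0,0,0,0,0]
  ]
}}

```text
time_s: 3.7
tool_pos: [617.0, -27.9, 94.4]
eef_rot: [1.0, 0.012, 0.002, 0.002]
ft_force: [0.8, 0.5, 0.4]
grip_width: 74.7
```

```bash
python3 h.py spice 89;python3 h.py spice 89; python3 -c "
from h import *
for n in('top','side'):
    c=cam(n);save(c,n+'1.png')"
```

```text
t 3.7 pos [617.  -27.9  94.4] F [0.8 0.5 0.4] w 74.7 shift [-2.  -0.9  5.4] turn [ 0.2 -0.3 -0.2]
t 3.7 pos [617.  -27.9  94.4] F [0.8 0.5 0.4] w 74.7 shift [-2.  -0.9  5.4] turn [ 0.2 -0.3 -0.2]
```

Emit:
{"name": "carry_out", "arguments": {
  "plan": [
    [-2,0,6,0,0,0],
    [0,0,0,0,0,0]
  ]
}}

```text
time_s: 4.0
tool_pos: [615.0, -28.0, 88.4]
eef_rot: [1.0, 0.012, 0.003, 0.002]
ft_force: [0.1, 1.0, 0.0]
grip_width: 74.9
```

View pics/side1.png

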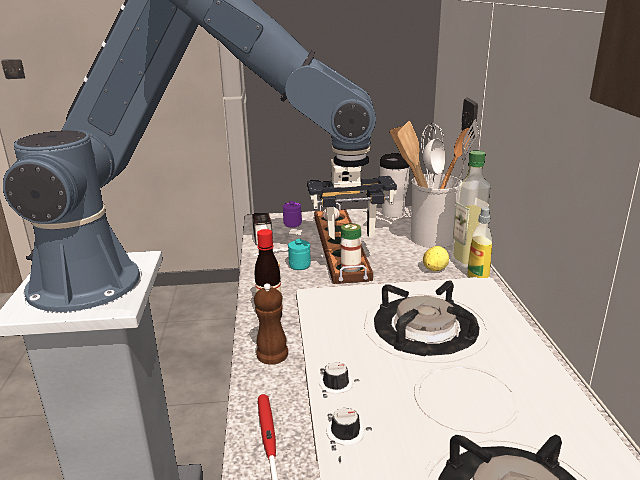

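The open fingers (333,225) and (373,225) straddle the green cap at (350,231), so I'll close.

Emit:
{"name": "carry_out", "arguments": {
  "plan": [
    [0,0,0,0,0,0],
    [0,0,0,0,0,0],
    [0,0,0,0,0,0],
    [0,0,0,0,0,0],
    [0,0,0,0,0,0]
  ],
  "fingers": 35
}}

```text
time_s: 4.5
tool_pos: [615.1, -28.0, 88.4]
eef_rot: [1.0, 0.012, 0.003, 0.002]
ft_force: [-0.5, -0.5, 0.5]
grip_width: 44.3
```

Emit:
{"name": "carry_out", "arguments": {
  "plan": [
    [0,0,-15,0,0,0],
    [0,0,-25,0,0,0],
    [0,0,-25,0,0,0],
    [0,0,0,0,0,0]
  ]
}}

```text
time_s: 4.9
tool_pos: [614.3, -27.8, 157.5]
eef_rot: [1.0, 0.012, 0.002, 0.001]
ft_force: [0.8, 0.7, -1.8]
grip_width: 44.9
```

```bash
python3 h.py w2 150
```

```text
t 4.9 pos [614.3 -27.8 157.5] F [ 0.8  0.7 -1.8] w 44.9 shift [  -1.4 -148.1    7. ] turn [ 0.2 -0.2 -0.2]
```

Emit:
{"name": "carry_out", "arguments": {
  "plan": [
    [-1,-15,0,0,0,0],
    [-1,-30,0,0,0,0],
    [-1,-35,0,0,0,0],
    [0,-35,0,0,0,0],
    [0,-20,0,0,0,0]
  ]
}}

```text
time_s: 5.4
tool_pos: [605.3, 112.7, 153.8]
eef_rot: [1.0, 0.01, -0.0, 0.001]
ft_force: [1.0, -0.4, -1.4]
grip_width: 44.6
```

Emit:
{"name": "carry_out", "arguments": {
  "plan": [
    [0,-10,0,0,0,0],
    [0,0,0,0,0,0]
  ]
}}

```text
time_s: 5.6
tool_pos: [603.4, 126.7, 151.8]
eef_rot: [1.0, 0.012, -0.002, 0.001]
ft_force: [0.0, -0.1, -0.3]
grip_width: 44.5
```

```bash
python3 h.py w2 90
```

```text
t 5.6 pos [603.4 126.7 151.8] F [ 0.  -0.1 -0.3] w 44.5 shift [ 6.   6.5 61.8] turn [ 0.2  0.2 -0.2]
```

Emit:
{"name": "carry_out", "arguments": {
  "plan": [
    [6,6.5,10,0,0,0],
    [0,0,20,0,0,0],
    [0,0,10,0,0,0],
    [0,0,0,0,0,0]
  ]
}}

```text
time_s: 6.0
tool_pos: [610.1, 116.2, 108.1]
eef_rot: [1.0, 0.011, -0.002, 0.002]
ft_force: [-0.1, 0.8, -0.9]
grip_width: 44.8
```

```bash
python3 h.py w2 89
```

```text
t 6.0 pos [610.1 116.2 108.1] F [-0.1  0.8 -0.9] w 44.8 shift [-0.7 -4.1 19.1] turn [ 0.2  0.3 -0.4]
```

Emit:
{"name": "carry_out", "arguments": {
  "plan": [
    [-1,-4,8,0,0,0],
    [0,0,5,0,0,0],
    [0,0,4,0,0,0],
    [0,0,0,0,0,0]
  ]
}}

```text
time_s: 6.4
tool_pos: [609.6, 119.1, 90.4]
eef_rot: [1.0, 0.01, -0.002, 0.002]
ft_force: [-0.6, 1.0, -1.5]
grip_width: 44.8
```

```bash
python3 h.py w2 89
```

```text
t 6.4 pos [609.6 119.1  90.4] F [-0.6  1.  -1.5] w 44.8 shift [-0.3 -1.1  1.4] turn [ 0.2  0.2 -0.5]
```

Emit:
{"name": "carry_out", "arguments": {
  "plan": [
    [0,0,2,0,0,0],
    [0,0,1,0,0,0],
    [0,0,0,0,0,0]
  ]
}}

```text
time_s: 6.7
tool_pos: [610.1, 119.3, 88.4]
eef_rot: [1.0, 0.01, -0.001, 0.002]
ft_force: [-0.6, 0.4, -1.4]
grip_width: 44.4
```

Emit:
{"name": "carry_out", "arguments": {
  "plan": [
    [0,0,0,0,0,0],
    [0,0,0,0,0,0],
    [0,0,0,0,0,0],
    [0,0,0,0,0,0]
  ],
  "fingers": 75
}}

```text
time_s: 7.1
tool_pos: [610.7, 119.3, 89.0]
eef_rot: [1.0, 0.01, -0.0, 0.002]
ft_force: [0.2, -0.2, -0.1]
grip_width: 71.9
```

Emit:
{"name": "carry_out", "arguments": {
  "plan": [
    [0,0,-30,0,0,0],
    [0,0,-40,0,0,0],
    [0,0,-45,0,0,0],
    [0,0,-35,0,0,0],
    [0,0,0,0,0,0]
  ]
}}

```text
time_s: 7.6
tool_pos: [610.1, 119.8, 243.4]
eef_rot: [1.0, 0.01, -0.002, 0.002]
ft_force: [0.6, 0.0, 0.2]
grip_width: 75.2
```

```bash
python3 h.py mill 230; python3 -c "
from h import *
for n in('top','side'):
    c=cam(n);save(c,n+'2.png')"
```

```text
t 7.6 pos [610.1 119.8 243.4] F [0.6 0.  0.2] w 75.2 shift [-190.1  442.9   15.8] turn [ 0.2  0.2 -0.4]
```

View pics/side2.png

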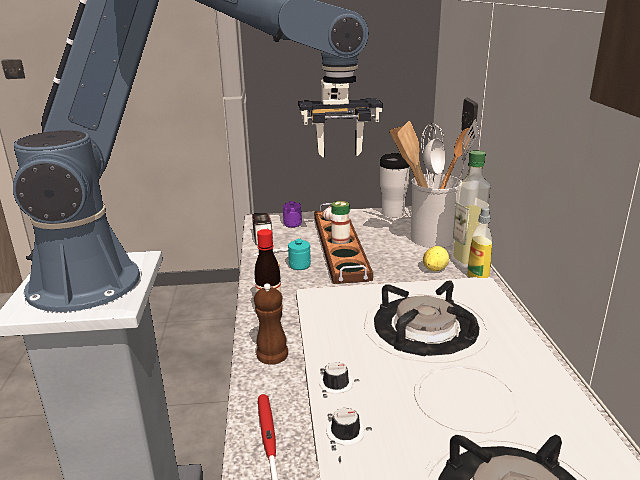

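The spice jar stands upright in the middle well at (341,222). Next is the mill.

Emit:
{"name": "carry_out", "arguments": {
  "plan": [
    [-18,41,0,0,0,0],
    [-18,41,0,0,0,0],
    [-18,41,0,0,0,0],
    [-18,41,0,0,0,0],
    [-18,41,0,0,0,0]
  ]
}}

```text
time_s: 8.2
tool_pos: [517.3, -89.2, 230.9]
eef_rot: [1.0, 0.014, -0.012, 0.001]
ft_force: [0.7, -0.1, 0.4]
grip_width: 74.5
```

Emit:
{"name": "carry_out", "arguments": {
  "plan": [
    [-18,41,0,0,0,0],
    [-18,41,0,0,0,0],
    [-18,41,0,0,0,0],
    [-18,41,0,0,0,0],
    [-9,20,0,0,0,0]
  ]
}}

```text
time_s: 8.7
tool_pos: [432.5, -282.2, 224.3]
eef_rot: [1.0, 0.013, -0.018, -0.002]
ft_force: [0.1, 1.4, 1.1]
grip_width: 74.8
```

Emit:
{"name": "carry_out", "arguments": {
  "plan": [
    [0,0,0,0,0,0]
  ]
}}

```text
time_s: 8.8
tool_pos: [430.8, -283.9, 222.5]
eef_rot: [1.0, 0.012, -0.019, -0.003]
ft_force: [0.7, 0.7, -0.2]
grip_width: 74.7
```

```bash
python3 h.py mill 105
```

```text
t 8.8 pos [ 430.8 -283.9  222.5] F [ 0.7  0.7 -0.2] w 74.7 shift [  1.6  43.8 117.2] turn [-0.4  2.2 -0.3]
```

Emit:
{"name": "carry_out", "arguments": {
  "plan": [
    [0,22,0,0,2,0],
    [0,21,0,0,0,0],
    [0,0,20,0,0,0],
    [0,0,20,0,0,0],
    [0,0,0,0,0,0]
  ]
}}

```text
time_s: 9.3
tool_pos: [431.0, -322.8, 174.6]
eef_rot: [1.0, 0.012, -0.004, -0.007]
ft_force: [-0.6, -0.7, 0.7]
grip_width: 74.8
```

```bash
python3 h.py mill 105
```

```text
t 9.3 pos [ 431.  -322.8  174.6] F [-0.6 -0.7  0.7] w 74.8 shift [-1.5  5.1 69.5] turn [-0.8  0.5 -0.3]
```

Emit:
{"name": "carry_out", "arguments": {
  "plan": [
    [-1,5,0,-0.8,0.5,0],
    [0,0,20,0,0,0],
    [0,0,20,0,0,0],
    [0,0,18,0,0,0],
    [0,0,0,0,0,0]
  ]
}}

```text
time_s: 9.8
tool_pos: [432.2, -326.6, 117.1]
eef_rot: [1.0, 0.013, 0.002, 0.002]
ft_force: [-0.6, 0.4, 0.8]
grip_width: 75.2
```

```bash
python3 h.py mill 105
```

```text
t 9.8 pos [ 432.2 -326.6  117.1] F [-0.6  0.4  0.8] w 75.2 shift [-3.2  0.1 12.1] turn [ 0.2 -0.2 -0.1]
```

Emit:
{"name": "carry_out", "arguments": {
  "plan": [
    [-3,0,8,0,0,0],
    [0,0,4,0,0,0],
    [0,0,0,0,0,0]
  ]
}}

```text
time_s: 10.1
tool_pos: [430.1, -327.2, 106.8]
eef_rot: [1.0, 0.014, 0.003, 0.003]
ft_force: [-0.1, -0.2, -0.3]
grip_width: 75.0
```

Emit:
{"name": "carry_out", "arguments": {
  "plan": [
    [0,0,0,0,0,0],
    [0,0,0,0,0,0],
    [0,0,0,0,0,0],
    [0,0,0,0,0,0],
    [0,0,0,0,0,0]
  ],
  "fingers": 40,
  "squeeze": 25
}}

```text
time_s: 10.6
tool_pos: [430.7, -327.8, 108.4]
eef_rot: [1.0, 0.014, 0.004, 0.004]
ft_force: [0.8, -0.7, -0.4]
grip_width: 46.8
```

```bash
python3 h.py mill 105; python3 -c "
from h import *
for n in('top','side'):
    c=cam(n);save(c,n+'3.png')"
```

```text
t 10.6 pos [ 430.7 -327.8  108.4] F [ 0.8 -0.7 -0.4] w 46.8 shift [-1.7 -1.   3.4] turn [ 0.5 -0.4 -0.1]
```

View pics/side3.png

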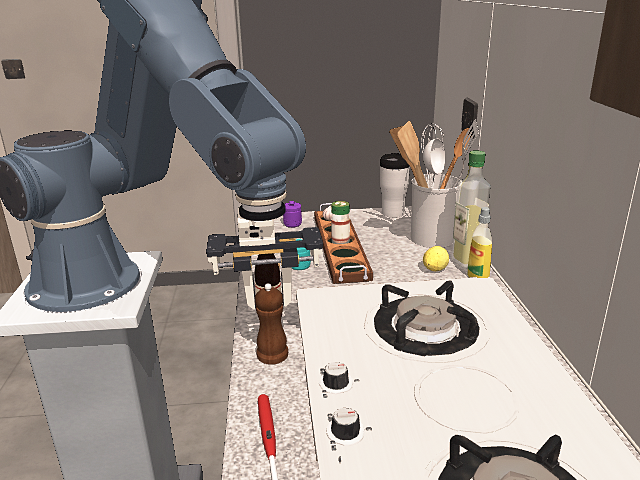

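The fingers straddle the mill's head at (269,290), but the width is 46.8 mm where 50 was expected. I'll do a small test lift and check.

Emit:
{"name": "carry_out", "arguments": {
  "plan": [
    [0,0,0,0,0,0],
    [0,0,-8,0,0,0],
    [0,0,-8,0,0,0],
    [0,0,-8,0,0,0],
    [0,0,0,0,0,0]
  ]
}}

```text
time_s: 11.2
tool_pos: [430.5, -327.6, 134.6]
eef_rot: [1.0, 0.014, 0.004, 0.004]
ft_force: [0.3, 0.0, -0.8]
grip_width: 47.4
```

```bash
python3 h.py mill 105; python3 -c "
from h import *
for n in('top','side'):
    c=cam(n);save(c,n+'4.png')
i=cv2.imread('pics/side4.png')[200:400,180:380];cv2.imwrite('pics/c4.png',cv2.resize(i,None,fx=3,fy=3))"
```

```text
t 11.2 pos [ 430.5 -327.6  134.6] F [ 0.3  0.  -0.8] w 47.4 shift [-1.7 -1.  29.6] turn [ 0.5 -0.4 -0.1]
```

View pics/c4.png

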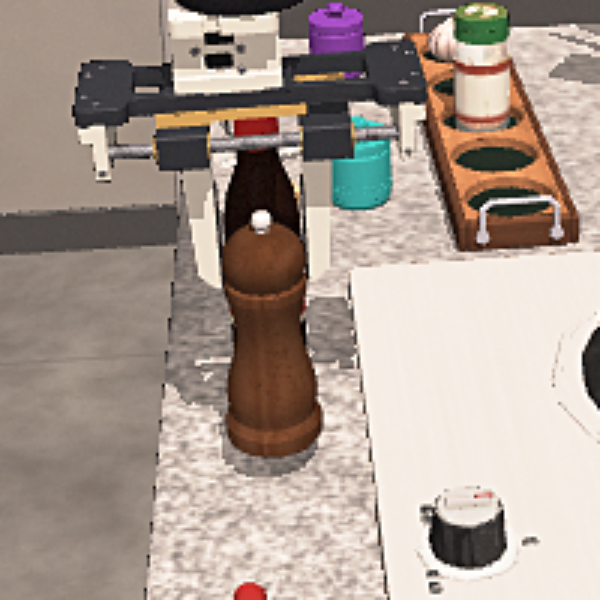

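It's lifted: the foot is clear of its shadow and the grip is steady. I'll raise it and carry it to well 3, swinging behind the sauce bottle.

Emit:
{"name": "carry_out", "arguments": {
  "plan": [
    [0,0,-25,0,0,0],
    [0,0,-30,0,0,0],
    [15,0,-25,0,0,0],
    [30,0,0,0,0,0],
    [32,0,0,0,0,0]
  ]
}}

```text
time_s: 11.8
tool_pos: [505.2, -324.2, 215.6]
eef_rot: [1.0, 0.012, 0.002, 0.002]
ft_force: [-0.7, -1.2, -1.6]
grip_width: 47.4
```

Emit:
{"name": "carry_out", "arguments": {
  "plan": [
    [30,-20,0,0,0,0],
    [20,-35,0,0,0,0],
    [10,-40,0,0,0,0],
    [8,-40,0,0,0,0],
    [8,-40,0,0,0,0]
  ]
}}

```text
time_s: 12.3
tool_pos: [581.4, -145.1, 212.4]
eef_rot: [1.0, 0.01, 0.001, 0.002]
ft_force: [0.3, 0.6, -1.2]
grip_width: 47.2
```

```bash
python3 h.py w3 220
```

```text
t 12.3 pos [ 581.4 -145.1  212.4] F [ 0.3  0.6 -1.2] w 47.2 shift [  33.7 -189.6   -8.3] turn [ 0.2 -0.1 -0.5]
```

Emit:
{"name": "carry_out", "arguments": {
  "plan": [
    [8,-40,0,0,0,0],
    [8,-40,0,0,0,0],
    [8,-35,0,0,0,0],
    [6,-30,0,0,0,0],
    [3,-15,0,0,0,0]
  ]
}}

```text
time_s: 12.8
tool_pos: [610.9, 25.5, 209.6]
eef_rot: [1.0, 0.011, -0.001, 0.002]
ft_force: [0.1, 0.7, -2.3]
grip_width: 47.5
```

Emit:
{"name": "carry_out", "arguments": {
  "plan": [
    [0,0,0,0,0,0],
    [0,0,0,0,0,0]
  ]
}}

```text
time_s: 13.0
tool_pos: [610.7, 26.0, 208.9]
eef_rot: [1.0, 0.012, -0.001, 0.002]
ft_force: [0.2, -0.3, -2.0]
grip_width: 47.8
```

```bash
python3 h.py w3 120
```

```text
t 13.0 pos [610.7  26.  208.9] F [ 0.2 -0.3 -2. ] w 47.8 shift [  1.4 -19.4  88.8] turn [ 0.2  0.1 -0.2]
```

Emit:
{"name": "carry_out", "arguments": {
  "plan": [
    [1,-19,0,0,0,0],
    [0,0,20,0,0,0],
    [0,0,25,0,0,0],
    [0,0,0,0,0,0],
    [0,0,0,0,0,0]
  ]
}}

```text
time_s: 13.5
tool_pos: [611.5, 37.8, 163.8]
eef_rot: [1.0, 0.009, -0.001, 0.002]
ft_force: [0.3, -1.1, -1.9]
grip_width: 47.7
```

```bash
python3 h.py w3 120; python3 -c "
from h import *
for n in('top','side'):
    c=cam(n);save(c,n+'5.png')
i=cv2.imread('pics/side5.png')[120:300,250:450];cv2.imwrite('pics/c5.png',cv2.resize(i,None,fx=3,fy=3))"
```

```text
t 13.5 pos [611.5  37.8 163.8] F [ 0.3 -1.1 -1.9] w 47.7 shift [ 0.1 -7.6 43.7] turn [ 0.3  0.1 -0.6]
```

View pics/c5.png

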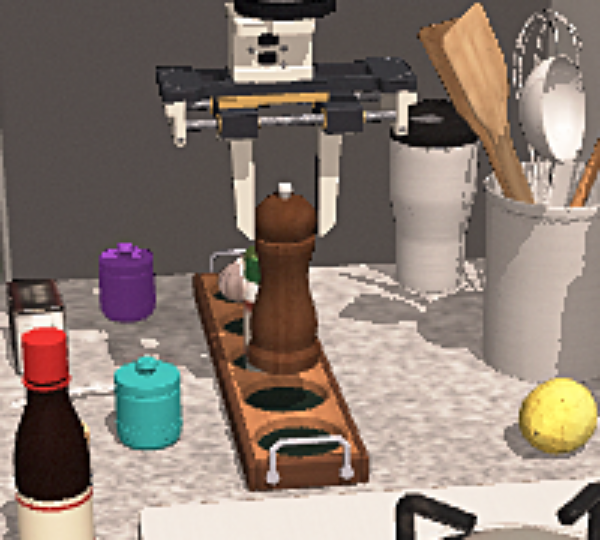

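The mill hangs upright above the rack, its foot at crop (285,360). I'll use depth from the side camera to see how it sits in the hand.

```bash
python3 - <<'E'
from h import *
c=cam('side'); W=world(c); hsv=cv2.cvtColor(c['img'],cv2.COLOR_RGB2HSV)
z=W[...,2]; m=(hsv[...,0]<15)&(hsv[...,1]>100)&(abs(W[...,0]-611)<45)&(abs(W[...,1]-38)<50)
for lo in range(40,220,12):
    k=m&(z>=lo)&(z<lo+12)
    if k.sum()>5: w=W[k]; print(lo,k.sum(),'x %.1f..%.1f'%(w[:,0].min(),w[:,0].max()),'ymin %.1f'%np.percentile(w[:,1],5))
b=(hsv[...,1]<60)&(abs(W[...,0]-611)<12)&(abs(W[...,1]-38)<25)&(z>185)&(z<215); print(b.sum(),np.median(W[b],0) if b.any() else 0)
E
```

```text
52 96 x 580.4..637.9 ymin 10.6
64 115 x 581.4..635.3 ymin 11.1
76 102 x 582.4..634.8 ymin 12.3
88 116 x 582.5..634.0 ymin 12.8
100 101 x 587.3..630.4 ymin 15.1
112 82 x 589.7..627.0 ymin 17.6
124 72 x 591.2..627.0 ymin 18.8
136 73 x 589.4..631.7 ymin 15.5
148 100 x 587.0..632.2 ymin 12.5
160 84 x 587.0..633.7 ymin 12.3
172 123 x 587.1..634.6 ymin 11.7
184 86 x 592.1..629.0 ymin 18.3
24 [610.52177776  35.24222149 198.76769339]
```

The mill is centred in the hand to within 2 mm, so I'll correct y by 7.5 and lower it.

Emit:
{"name": "carry_out", "arguments": {
  "plan": [
    [1.5,-7.5,5,0,0,0],
    [0,0,8,0,0,0],
    [0,0,0,0,0,0]
  ]
}}

```text
time_s: 13.95
tool_pos: [613.9, 46.4, 151.9]
eef_rot: [1.0, 0.009, 0.001, 0.002]
ft_force: [-0.3, -0.6, -1.1]
grip_width: 46.9
```

```bash
python3 h.py w3 120.5
```

```text
t 13.95 pos [613.9  46.4 151.9] F [-0.3 -0.6 -1.1] w 46.9 shift [-2.6  1.  31.4] turn [ 0.3 -0.1 -0.6]
```

Emit:
{"name": "carry_out", "arguments": {
  "plan": [
    [-1,1,8,0,0,0],
    [0,0,8,0,0,0],
    [0,0,6,0,0,0],
    [0,0,0,0,0,0]
  ]
}}

```text
time_s: 14.35
tool_pos: [612.6, 45.3, 127.5]
eef_rot: [1.0, 0.009, 0.001, 0.002]
ft_force: [-0.1, 0.1, -1.9]
grip_width: 47.1
```

```bash
python3 h.py w3 120.5
```

```text
t 14.35 pos [612.6  45.3 127.5] F [-0.1  0.1 -1.9] w 47.1 shift [-1.2  0.   7. ] turn [ 0.3 -0.1 -0.6]
```

Emit:
{"name": "carry_out", "arguments": {
  "plan": [
    [0,0,3,0,0,0],
    [0,0,2,0,0,0],
    [0,0,1,0,0,0],
    [0,0,0,0,0,0]
  ]
}}

```text
time_s: 14.75
tool_pos: [612.8, 45.2, 121.1]
eef_rot: [1.0, 0.009, 0.001, 0.002]
ft_force: [0.3, -0.1, -1.5]
grip_width: 47.4
```

```bash
python3 h.py w3 120.5
```

```text
t 14.75 pos [612.8  45.2 121.1] F [ 0.3 -0.1 -1.5] w 47.4 shift [-1.4 -0.   0.6] turn [ 0.3 -0.1 -0.6]
```

Emit:
{"name": "carry_out", "arguments": {
  "plan": [
    [0,0,1.5,0,0,0],
    [0,0,1,0,0,0],
    [0,0,0,0,0,0]
  ]
}}

```text
time_s: 15.05
tool_pos: [613.6, 45.2, 120.8]
eef_rot: [1.0, 0.009, 0.002, 0.002]
ft_force: [-0.7, 0.2, -1.5]
grip_width: 46.8
```

Emit:
{"name": "carry_out", "arguments": {
  "plan": [
    [0,0,0,0,0,0],
    [0,0,0,0,0,0],
    [0,0,0,0,0,0],
    [0,0,0,0,0,0]
  ],
  "fingers": 80
}}

```text
time_s: 15.45
tool_pos: [614.1, 45.2, 121.2]
eef_rot: [1.0, 0.009, 0.003, 0.002]
ft_force: [-0.0, -0.0, 0.3]
grip_width: 75.0
```

Emit:
{"name": "carry_out", "arguments": {
  "plan": [
    [0,0,-20,0,0,0],
    [0,0,-30,0,0,0],
    [0,0,-40,0,0,0],
    [0,0,-20,0,0,0],
    [0,0,0,0,0,0]
  ]
}}

```text
time_s: 15.95
tool_pos: [612.9, 45.7, 233.8]
eef_rot: [1.0, 0.009, 0.002, 0.002]
ft_force: [0.4, 0.3, 0.0]
grip_width: 79.8
```

```bash
python3 h.py sauce 230; python3 -c "
from h import *
for n in('top','side'):
    c=cam(n);save(c,n+'6.png')
i=cv2.imread('pics/side6.png')[120:300,250:450];cv2.imwrite('pics/c6.png',cv2.resize(i,None,fx=3,fy=3))"
```

```text
t 15.95 pos [612.9  45.7 233.8] F [0.4 0.3 0. ] w 79.8 shift [-191.6  236.3    4.4] turn [ 0.3 -0.2 -0.6]
```

View pics/c6.png

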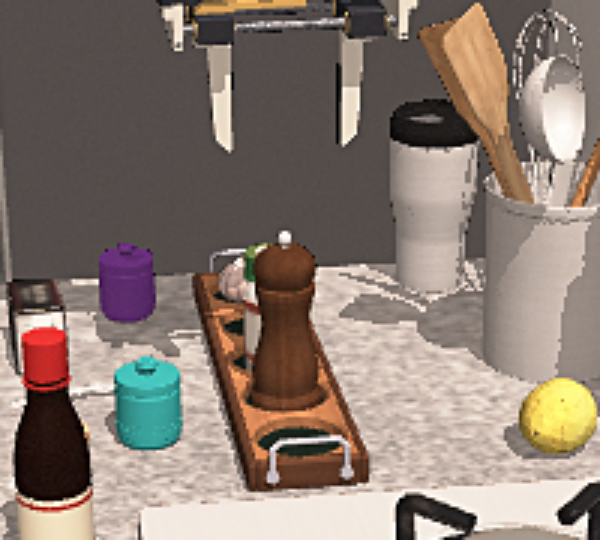

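The mill stands upright in its well at crop (285,330). Now the sauce bottle.

Emit:
{"name": "carry_out", "arguments": {
  "plan": [
    [-32,38,0,0,0,0],
    [-32,38,0,0,0,0],
    [-32,38,0,0,0,0],
    [-32,38,0,0,0,0],
    [-30,38,0,0,0,0]
  ],
  "fingers": 65
}}

```text
time_s: 16.55
tool_pos: [452.9, -146.3, 222.4]
eef_rot: [1.0, 0.013, -0.006, 0.001]
ft_force: [0.7, -0.7, -0.4]
grip_width: 65.0
```

Emit:
{"name": "carry_out", "arguments": {
  "plan": [
    [-18,26,-10,0,0,0],
    [0,0,0,0,0,0]
  ]
}}

```text
time_s: 16.75
tool_pos: [430.6, -175.9, 229.6]
eef_rot: [1.0, 0.011, -0.009, -0.0]
ft_force: [-0.3, -0.4, -0.7]
grip_width: 65.2
```

```bash
python3 h.py sauce 150
```

```text
t 16.75 pos [ 430.6 -175.9  229.6] F [-0.3 -0.4 -0.7] w 65.2 shift [-3.9 18.  79.7] turn [-0.1  1.  -0.4]
```

Emit:
{"name": "carry_out", "arguments": {
  "plan": [
    [-3,18,0,0,1,0],
    [0,0,0,0,0,0],
    [0,0,20,0,0,0],
    [0,0,0,0,0,0]
  ]
}}

```text
time_s: 17.15
tool_pos: [426.4, -192.3, 204.4]
eef_rot: [1.0, 0.009, -0.003, -0.003]
ft_force: [-0.2, 0.1, 0.8]
grip_width: 65.0
```

```bash
python3 h.py sauce 150
```

```text
t 17.15 pos [ 426.4 -192.3  204.4] F [-0.2  0.1  0.8] w 65.0 shift [-0.5  2.  54.4] turn [-0.3  0.4 -0.5]
```

Emit:
{"name": "carry_out", "arguments": {
  "plan": [
    [0,2,20,0,0.4,0],
    [0,0,20,0,0,0],
    [0,0,10,0,0,0],
    [0,0,0,0,0,0]
  ]
}}

```text
time_s: 17.55
tool_pos: [427.5, -191.0, 152.6]
eef_rot: [1.0, 0.011, -0.001, -0.004]
ft_force: [0.1, 0.9, 1.3]
grip_width: 65.3
```

```bash
python3 h.py sauce 150
```

```text
t 17.55 pos [ 427.5 -191.   152.6] F [0.1 0.9 1.3] w 65.3 shift [-2.   2.9  2.6] turn [-0.4  0.1 -0.4]
```

Emit:
{"name": "carry_out", "arguments": {
  "plan": [
    [-2,3,2,0,0,0],
    [0,0,0,0,0,0]
  ]
}}

```text
time_s: 17.75
tool_pos: [426.2, -193.9, 151.5]
eef_rot: [1.0, 0.011, -0.001, -0.004]
ft_force: [0.3, -0.4, -0.8]
grip_width: 65.1
```

Emit:
{"name": "carry_out", "arguments": {
  "plan": [
    [0,0,0,0,0,0],
    [0,0,0,0,0,0],
    [0,0,0,0,0,0],
    [0,0,0,0,0,0],
    [0,0,0,0,0,0]
  ],
  "fingers": 20,
  "squeeze": 30
}}

```text
time_s: 18.25
tool_pos: [427.0, -194.5, 153.4]
eef_rot: [1.0, 0.011, 0.001, -0.003]
ft_force: [0.0, 0.3, -0.7]
grip_width: 29.9
```

```bash
python3 h.py sauce 150
```

```text
t 18.25 pos [ 427.  -194.5  153.4] F [ 0.   0.3 -0.7] w 29.9 shift [-1.4 -0.5  3.4] turn [-0.3 -0.1 -0.3]
```

Emit:
{"name": "carry_out", "arguments": {
  "plan": [
    [0,0,-10,0,0,0],
    [0,0,-20,0,0,0],
    [0,0,-25,0,0,0],
    [0,0,-15,0,0,0],
    [0,0,0,0,0,0]
  ]
}}

```text
time_s: 18.75
tool_pos: [425.8, -194.2, 226.8]
eef_rot: [1.0, 0.011, -0.001, -0.004]
ft_force: [0.1, 0.5, -3.2]
grip_width: 28.7
```

```bash
python3 h.py w4 230
```

```text
t 18.75 pos [ 425.8 -194.2  226.8] F [ 0.1  0.5 -3.2] w 28.7 shift [ 191.3 -160.3   -2.4] turn [-0.4  0.1 -0.3]
```

Emit:
{"name": "carry_out", "arguments": {
  "plan": [
    [14,-10,-5,-0.4,0,0],
    [24,-20,0,0,0,0],
    [28,-22,0,0,0,0],
    [28,-22,0,0,0,0],
    [28,-22,0,0,0,0]
  ]
}}

```text
time_s: 19.25
tool_pos: [546.0, -94.2, 229.6]
eef_rot: [1.0, 0.008, -0.003, -0.0]
ft_force: [0.3, -0.4, -2.5]
grip_width: 28.6
```

Emit:
{"name": "carry_out", "arguments": {
  "plan": [
    [25,-20,0,0,0,0],
    [14,-10,0,0,0,0],
    [0,0,0,0,0,0],
    [0,0,0,0,0,0]
  ]
}}

```text
time_s: 19.65
tool_pos: [586.4, -58.9, 224.9]
eef_rot: [1.0, 0.01, -0.006, -0.001]
ft_force: [-0.2, -0.6, -2.7]
grip_width: 28.2
```

```bash
python3 h.py w4 190
```

```text
t 19.65 pos [586.4 -58.9 224.9] F [-0.2 -0.6 -2.7] w 28.2 shift [ 28.1 -28.4  34.6] turn [-0.1  0.6 -0.4]
```

Emit:
{"name": "carry_out", "arguments": {
  "plan": [
    [13,-13,0,0,0.6,0],
    [15,-15,0,0,0,0],
    [0,0,12,0,0,0],
    [0,0,12,0,0,0],
    [0,0,0,0,0,0]
  ]
}}

```text
time_s: 20.15
tool_pos: [613.0, -30.6, 198.2]
eef_rot: [1.0, 0.008, -0.001, -0.001]
ft_force: [-1.2, -0.5, -3.5]
grip_width: 28.6
```

```bash
python3 h.py w4 190; python3 - <<'E'
from h import *
c=cam('side'); W=world(c); z=W[...,2]; x,y=get_state()['tool_pos'][:2]
m=(abs(W[...,0]-x)<40)&(W[...,1]<y+5)&(W[...,1]>y-45)
for lo in range(28,215,12):
    k=m&(z>=lo)&(z<lo+12)
    if k.sum()>5: w=W[k]; print(lo,k.sum(),'x %.1f..%.1f'%(w[:,0].min(),w[:,0].max()),'ymin %.1f'%np.percentile(w[:,1],5))
E
```

```text
t 20.15 pos [613.  -30.6 198.2] F [-1.2 -0.5 -3.5] w 28.6 shift [ 0.5 -0.8  8.2] turn [-0.1  0.1 -0.6]
28 6 x 585.6..639.6 ymin -75.5
40 70 x 587.7..632.8 ymin -57.4
52 106 x 587.8..632.9 ymin -57.0
64 99 x 586.0..635.9 ymin -56.5
76 108 x 586.4..636.0 ymin -57.3
88 115 x 586.3..636.1 ymin -56.7
100 114 x 586.1..635.6 ymin -57.3
112 114 x 586.4..635.2 ymin -56.5
124 116 x 586.3..635.6 ymin -56.3
136 109 x 588.1..635.2 ymin -56.7
148 120 x 588.0..634.5 ymin -56.2
160 115 x 589.8..633.0 ymin -54.1
172 100 x 593.4..629.1 ymin -50.3
184 67 x 597.6..632.1 ymin -44.8
196 122 x 583.2..640.8 ymin -45.5
208 145 x 582.4..640.3 ymin -45.5
```

The bottle is upright and centred over well 4. Lowering by 33 mm.

Emit:
{"name": "carry_out", "arguments": {
  "plan": [
    [1.5,-1,10,0,0,0],
    [0,0,10,0,0,0],
    [0,0,5,0,0,0],
    [0,0,0,0,0,0]
  ]
}}

```text
time_s: 20.6
tool_pos: [614.4, -30.6, 172.2]
eef_rot: [1.0, 0.008, -0.0, -0.001]
ft_force: [0.6, 0.5, -1.7]
grip_width: 28.3
```

```bash
python3 h.py w4 165
```

```text
t 20.6 pos [614.4 -30.6 172.2] F [ 0.6  0.5 -1.7] w 28.3 shift [-0.8 -0.8  7.2] turn [-0.1  0.  -0.7]
```

Emit:
{"name": "carry_out", "arguments": {
  "plan": [
    [0,0,3,0,0,0],
    [0,0,2,0,0,0],
    [0,0,2,0,0,0],
    [0,0,0,0,0,0]
  ]
}}

```text
time_s: 21.0
tool_pos: [615.0, -30.8, 165.6]
eef_rot: [1.0, 0.008, 0.001, -0.001]
ft_force: [0.2, 0.5, -3.1]
grip_width: 28.7
```

```bash
python3 h.py w4 165
```

```text
t 21.0 pos [615.  -30.8 165.6] F [ 0.2  0.5 -3.1] w 28.7 shift [-1.5 -1.1  0.6] turn [-0.1 -0.1 -0.7]
```

Still carrying its weight (about 3 N); a little lower, until it touches.

Emit:
{"name": "carry_out", "arguments": {
  "plan": [
    [0,0,1.5,0,0,0],
    [0,0,1,0,0,0],
    [0,0,0,0,0,0]
  ]
}}

```text
time_s: 21.3
tool_pos: [615.7, -31.1, 165.7]
eef_rot: [1.0, 0.008, 0.002, -0.0]
ft_force: [-0.0, 1.4, -3.2]
grip_width: 28.3
```

```bash
python3 h.py w4 165
```

```text
t 21.3 pos [615.7 -31.1 165.7] F [-0.   1.4 -3.2] w 28.3 shift [-2.2 -1.3  0.7] turn [-0.  -0.2 -0.7]
```

Emit:
{"name": "carry_out", "arguments": {
  "plan": [
    [-1,0,3,0,0,0],
    [0,0,0,0,0,0]
  ]
}}

```text
time_s: 21.5
tool_pos: [616.9, -31.6, 166.0]
eef_rot: [1.0, 0.008, 0.006, 0.0]
ft_force: [0.0, 0.1, -2.7]
grip_width: 28.3
```

```bash
python3 h.py w4 165
```

```text
t 21.5 pos [616.9 -31.6 166. ] F [ 0.   0.1 -2.7] w 28.3 shift [-3.4 -1.8  0.9] turn [ 0.  -0.6 -0.7]
```

z no longer falls and the tool is starting to tilt, so it's seated. Releasing.

Emit:
{"name": "carry_out", "arguments": {
  "plan": [
    [0,0,0,0,0,0],
    [0,0,0,0,0,0],
    [0,0,0,0,0,0],
    [0,0,0,0,0,0]
  ],
  "fingers": 75
}}

```text
time_s: 21.9
tool_pos: [617.2, -31.5, 165.9]
eef_rot: [1.0, 0.008, 0.006, 0.0]
ft_force: [-0.4, -0.5, -0.2]
grip_width: 55.5
```

Emit:
{"name": "carry_out", "arguments": {
  "plan": [
    [0,0,-15,0,0,0],
    [0,0,-25,0,0,0],
    [0,0,-25,0,0,0],
    [0,0,-5,0,0,0],
    [0,0,0,0,0,0]
  ]
}}

```text
time_s: 22.4
tool_pos: [616.1, -31.4, 240.7]
eef_rot: [1.0, 0.008, 0.006, 0.0]
ft_force: [0.1, 0.4, -0.8]
grip_width: 74.9
```

```bash
python3 h.py salt 230; python3 -c "
from h import *
for n in('top','side'):
    c=cam(n);save(c,n+'7.png')
i=cv2.imread('pics/side7.png')[120:320,230:450];cv2.imwrite('pics/c7.png',cv2.resize(i,None,fx=3,fy=3))"
```

```text
t 22.4 pos [616.1 -31.4 240.7] F [ 0.1  0.4 -0.8] w 74.9 shift [-191.4   34.7    8.5] turn [ 0.  -0.7 -0.7]
```

View pics/c7.png

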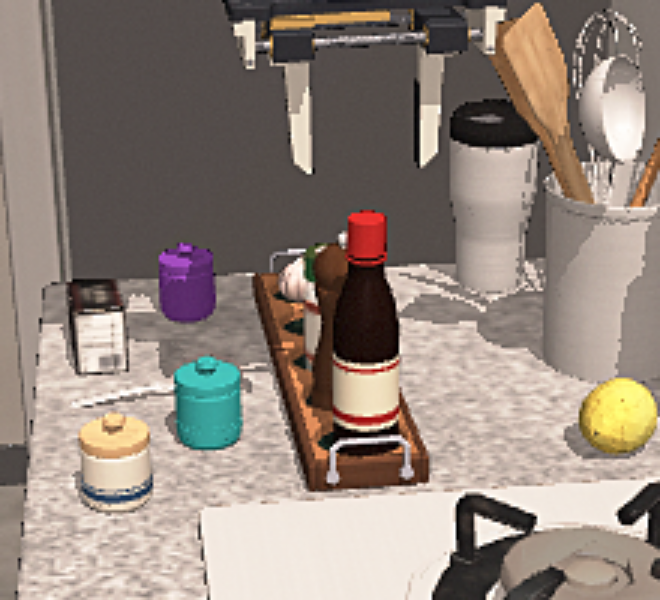

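The sauce bottle stands upright in the end well at crop (367,340), and the salt pot is at (115,465). Now the salt pot.

Emit:
{"name": "carry_out", "arguments": {
  "plan": [
    [-30,5,0,0,-0.7,-0.7],
    [-38,7,0,0,0,0],
    [-38,7,0,0,0,0],
    [-38,7,0,0,0,0],
    [-30,6,0,0,0,0]
  ],
  "fingers": 78,
  "squeeze": 25
}}

```text
time_s: 23.0
tool_pos: [436.4, -67.6, 232.9]
eef_rot: [1.0, 0.015, -0.006, -0.001]
ft_force: [-0.1, 0.2, 0.3]
grip_width: 78.1
```

Emit:
{"name": "carry_out", "arguments": {
  "plan": [
    [0,0,0,0,0,0]
  ]
}}

```text
time_s: 23.1
tool_pos: [433.4, -67.8, 232.0]
eef_rot: [1.0, 0.015, -0.007, -0.001]
ft_force: [-0.1, -0.1, 0.3]
grip_width: 78.1
```

```bash
python3 h.py salt 100
```

```text
t 23.1 pos [433.4 -67.8 232. ] F [-0.1 -0.1  0.3] w 78.1 shift [ -6.1   1.4 132.1] turn [-0.1  0.8  0.1]
```

Emit:
{"name": "carry_out", "arguments": {
  "plan": [
    [-6,1.5,20,0,0.8,0],
    [0,0,35,0,0,0],
    [0,0,35,0,0,0],
    [0,0,20,0,0,0],
    [0,0,0,0,0,0]
  ]
}}

```text
time_s: 23.6
tool_pos: [428.4, -69.1, 116.7]
eef_rot: [1.0, 0.014, 0.0, -0.001]
ft_force: [-0.2, -0.1, 0.4]
grip_width: 77.7
```

```bash
python3 h.py salt 23
```

```text
t 23.6 pos [428.4 -69.1 116.7] F [-0.2 -0.1  0.4] w 77.7 shift [-3.1  0.2 93.7] turn [-0.2 -0.1  0. ]
```

Emit:
{"name": "carry_out", "arguments": {
  "plan": [
    [-3,0,20,0,0,0],
    [0,0,25,0,0,0],
    [0,0,25,0,0,0],
    [0,0,12,0,0,0],
    [0,0,0,0,0,0]
  ]
}}

```text
time_s: 24.1
tool_pos: [429.5, -69.0, 34.0]
eef_rot: [1.0, 0.014, 0.002, -0.001]
ft_force: [-0.2, -0.2, 0.4]
grip_width: 78.0
```

```bash
python3 h.py salt 23
```

```text
t 24.1 pos [429.5 -69.   34. ] F [-0.2 -0.2  0.4] w 78.0 shift [-4.2 -0.  11. ] turn [-0.1 -0.2  0. ]
```

Emit:
{"name": "carry_out", "arguments": {
  "plan": [
    [-4,0,7,0,0,0],
    [0,0,3,0,0,0],
    [0,0,0,0,0,0]
  ]
}}

```text
time_s: 24.4
tool_pos: [427.0, -69.4, 25.1]
eef_rot: [1.0, 0.014, 0.003, -0.001]
ft_force: [-0.2, 0.2, 0.9]
grip_width: 77.6
```

Emit:
{"name": "carry_out", "arguments": {
  "plan": [
    [0,0,0,0,0,0],
    [0,0,0,0,0,0],
    [0,0,0,0,0,0],
    [0,0,0,0,0,0],
    [0,0,0,0,0,0]
  ],
  "fingers": 42
}}

```text
time_s: 24.9
tool_pos: [427.6, -69.5, 26.4]
eef_rot: [1.0, 0.014, 0.004, -0.0]
ft_force: [-0.7, -1.1, -1.7]
grip_width: 51.6
```

Emit:
{"name": "carry_out", "arguments": {
  "plan": [
    [0,0,-10,0,0,0],
    [0,0,-20,0,0,0],
    [0,0,-30,0,0,0],
    [0,0,-35,0,0,0],
    [0,0,-35,0,0,0]
  ]
}}

```text
time_s: 25.4
tool_pos: [423.6, -68.9, 159.2]
eef_rot: [1.0, 0.014, -0.001, -0.002]
ft_force: [1.6, -0.1, -2.5]
grip_width: 51.5
```

```bash
python3 h.py w1 200
```

```text
t 25.4 pos [423.6 -68.9 159.2] F [ 1.6 -0.1 -2.5] w 51.5 shift [ 191.  -259.   -40.1] turn [-0.2  0.1  0. ]
```

Emit:
{"name": "carry_out", "arguments": {
  "plan": [
    [5,-20,-5,0,0,0],
    [10,-38,-5,0,0,0],
    [10,-40,0,0,0,0],
    [12,-40,0,0,0,0],
    [12,-40,0,0,0,0]
  ]
}}

```text
time_s: 25.9
tool_pos: [470.3, 112.5, 179.4]
eef_rot: [1.0, 0.011, 0.005, -0.001]
ft_force: [0.7, -0.8, -0.5]
grip_width: 52.0
```

Emit:
{"name": "carry_out", "arguments": {
  "plan": [
    [12,-35,0,0,0,0],
    [20,-20,0,0,0,0],
    [30,-8,0,0,0,0],
    [35,0,0,0,0,0],
    [20,0,0,0,0,0]
  ]
}}

```text
time_s: 26.4
tool_pos: [586.4, 187.1, 184.2]
eef_rot: [1.0, 0.014, 0.005, -0.001]
ft_force: [-0.7, 0.0, -1.5]
grip_width: 51.9
```

```bash
python3 h.py w1 100
```

```text
t 26.4 pos [586.4 187.1 184.2] F [-0.7  0.  -1.5] w 51.9 shift [20.2 -7.4 84.5] turn [-0.1 -0.6  0.1]
```

Emit:
{"name": "carry_out", "arguments": {
  "plan": [
    [18,-7,0,0,-0.6,0],
    [0,0,25,0,0,0],
    [0,0,35,0,0,0],
    [0,0,18,0,0,0],
    [0,0,0,0,0,0]
  ]
}}

```text
time_s: 26.9
tool_pos: [606.8, 195.1, 107.0]
eef_rot: [1.0, 0.014, 0.001, -0.001]
ft_force: [0.2, 0.3, -2.0]
grip_width: 51.8
```

```bash
python3 h.py w1 38.5
```

```text
t 26.9 pos [606.8 195.1 107. ] F [ 0.2  0.3 -2. ] w 51.8 shift [ 0.3 -0.  68.5] turn [-0.1 -0.1  0. ]
```

Emit:
{"name": "carry_out", "arguments": {
  "plan": [
    [0,0,20,0,0,0],
    [0,0,20,0,0,0],
    [0,0,10,0,0,0],
    [0,0,0,0,0,0]
  ]
}}

```text
time_s: 27.3
tool_pos: [608.3, 195.6, 60.9]
eef_rot: [1.0, 0.014, 0.002, -0.001]
ft_force: [-0.4, -0.4, -1.7]
grip_width: 51.8
```

```bash
python3 h.py w1 38.5;  python3 -c "
from h import *
for n in('top','side'):
    c=cam(n);save(c,n+'8.png')
i=cv2.imread('pics/side8.png')[120:320,230:450];cv2.imwrite('pics/c8.png',cv2.resize(i,None,fx=3,fy=3))"
```

```text
t 27.3 pos [608.3 195.6  60.9] F [-0.4 -0.4 -1.7] w 51.8 shift [-1.2  0.4 22.4] turn [-0.2 -0.3  0. ]
```

View pics/c8.png

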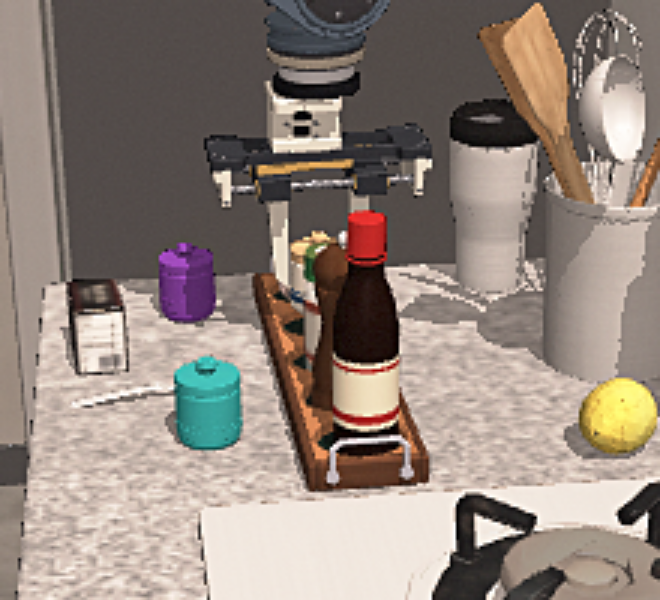

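The salt pot hangs above well 1, with its lid at crop (312,245). The other items are unmoved.

Emit:
{"name": "carry_out", "arguments": {
  "plan": [
    [-1,0,10,0,0,0],
    [0,0,7,0,0,0],
    [0,0,4,0,0,0],
    [0,0,2,0,0,0],
    [0,0,1,0,0,0]
  ]
}}

```text
time_s: 27.9
tool_pos: [609.5, 196.2, 38.9]
eef_rot: [1.0, 0.014, 0.005, -0.002]
ft_force: [-0.4, 0.3, -2.6]
grip_width: 51.9
```

```bash
python3 h.py w1 38.5
```

```text
t 27.9 pos [609.5 196.2  38.9] F [-0.4  0.3 -2.6] w 51.9 shift [-2.3  0.9  0.4] turn [-0.2 -0.6  0. ]
```

Emit:
{"name": "carry_out", "arguments": {
  "plan": [
    [-1,0,1,0,0,0],
    [0,0,0,0,0,0]
  ]
}}

```text
time_s: 28.1
tool_pos: [609.2, 196.4, 38.5]
eef_rot: [1.0, 0.014, 0.006, -0.002]
ft_force: [-0.4, 0.0, -2.8]
grip_width: 51.6
```

Emit:
{"name": "carry_out", "arguments": {
  "plan": [
    [0,0,0,0,0,0],
    [0,0,0,0,0,0],
    [0,0,0,0,0,0],
    [0,0,0,0,0,0]
  ],
  "fingers": 78
}}

```text
time_s: 28.5
tool_pos: [609.4, 196.5, 39.1]
eef_rot: [1.0, 0.014, 0.007, -0.002]
ft_force: [0.2, -0.3, 0.2]
grip_width: 76.3
```

Emit:
{"name": "carry_out", "arguments": {
  "plan": [
    [0,0,-15,0,0,0],
    [0,0,-30,0,0,0],
    [0,0,-40,0,0,0],
    [0,0,-45,0,0,0],
    [0,0,-45,0,0,0]
  ]
}}

```text
time_s: 29.0
tool_pos: [604.3, 194.8, 217.8]
eef_rot: [1.0, 0.014, 0.002, -0.001]
ft_force: [-0.1, 0.0, 1.1]
grip_width: 78.0
```

Emit:
{"name": "carry_out", "arguments": {
  "plan": [
    [-40,10,-20,0,0,0],
    [-45,15,0,0,0,0],
    [-45,15,0,0,0,0],
    [-45,15,0,0,0,0],
    [0,0,0,0,0,0]
  ]
}}

```text
time_s: 29.5
tool_pos: [426.7, 133.5, 248.1]
eef_rot: [1.0, 0.014, 0.011, -0.003]
ft_force: [0.9, -0.4, 0.2]
grip_width: 78.2
```

```bash
python3 - <<'E'
from h import *
for n in('top','side'):
    c=cam(n); save(c,n+'9.png')
    if n=='top': np.savez('top9.npz',img=c['img'],W=world(c))
W=np.load('top9.npz')['W']; z=W[...,2]
def q(n,x,y,lo,hi,r=32):
    k=(np.hypot(W[...,0]-x,W[...,1]-y)<r)&(z>lo)&(z<hi)
    print(n,k.sum(),W[k].mean(0).round(1) if k.any() else '', cv2.minEnclosingCircle(W[k][:,:2].astype(np.float32)) if k.sum()>3 else '')
q('salt lid',*T['w1'],66,75);q('salt knob',*T['w1'],78,90);q('spice',*T['w2'],113,124);q('mill knob',*T['w3'],158,170);q('mill head',*T['w3'],135,157);q('sauce',*T['w4'],197,210)
q('garlic',602,267,45,70);q('tea',410,192,50,70,60)
print(get_state()['tool_pos'],get_state()['time_s'])
i=cv2.imread('pics/top9.png')[180:330,150:360];j=cv2.imread('pics/side9.png')[180:320,200:400]
cv2.imwrite('pics/c9.png',cv2.resize(i,(700,500)))
E
```

```text
salt lid 349 [606.8 196.2  70.2] ((607.57421875, 196.2327117919922), 26.305015563964844)
salt knob 33 [607.1 195.6  82.1] ((606.9945678710938, 195.5185089111328), 7.200307846069336)
spice 315 [609.1 119.2 117.7] ((608.7810668945312, 119.53277587890625), 22.56422233581543)
mill knob 22 [609.9  44.6 161.4] ((610.0589599609375, 44.264774322509766), 5.423936367034912)
mill head 372 [609.4  44.7 145.3] ((610.8916625976562, 45.058719635009766), 24.910919189453125)
sauce 147 [616.6 -32.4 202.3] ((616.9058227539062, -32.57535934448242), 14.279095649719238)
garlic 165 [600.6 265.7  50.1] ((601.4229125976562, 267.4769287109375), 18.98307228088379)
tea 0  
[431.42677016 134.76037996 249.11184498] 29.6
```

View pics/c9.png

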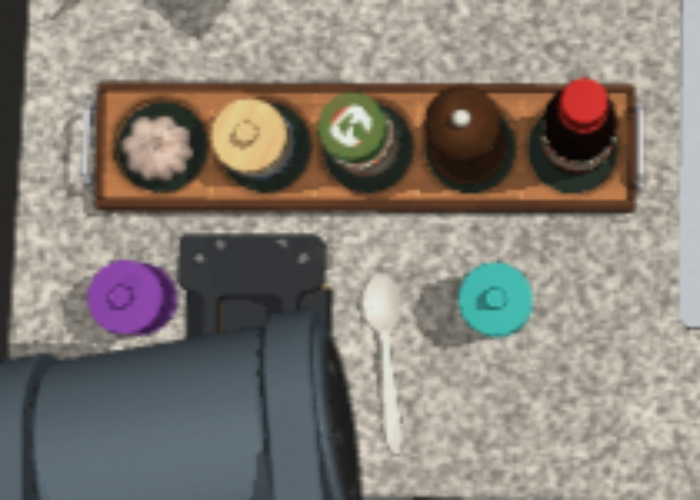

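View pics/side9.png

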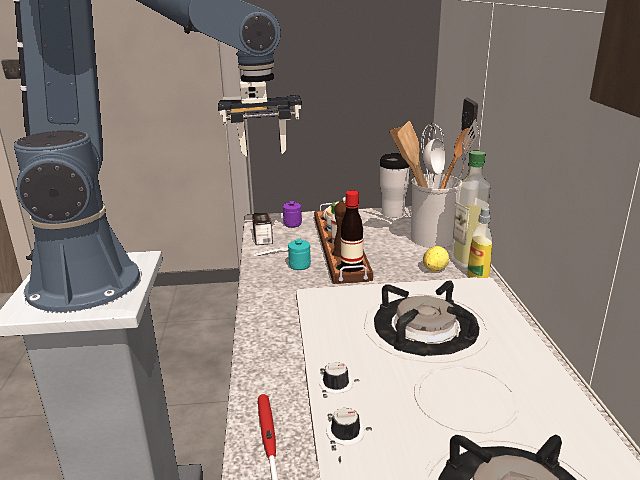

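The top view shows the order garlic, salt, spice, mill, sauce, all upright. Top heights of 82, 118, 161 and 202 mm match seated items. The tea box shows in the side view at (262,228), where it was. Handing in.

```bash
python3 -c "from h import *; print(sign_off())"
```

```text
the job is handed in; nothing more can be done
None
```

The four condiments are in the rack, one in each well, and the job is handed in at about 29.6 s on the robot's clock. From the garlic, the row now runs salt pot, spice jar, pepper mill, sauce bottle. I moved the spice jar to the middle well first, then placed the mill, the bottle and the salt pot.

**Seating:** the last top-camera check put the tops at about 82, 118, 161 and 202 mm, which fits each item standing on its well floor. All were within about 4 mm of their well centres.

**Garlic and tea box:** the garlic is where it was, to within measurement error. The arm hid the tea box from the top camera at the end, so I only checked it by eye in the side view, where it looks unmoved.

**Readings that disagreed:** the mill's head measured 47 mm in the grip instead of 50 mm, but it held firmly. The wrist force showed no clear change at touchdown, so for the bottle I judged contact by the tool no longer descending.

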